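# Shut and lock the hopper's shutter

## Robot

A 6-joint arm with a two-finger parallel gripper is mounted at the origin on the work surface. World frame = base frame: x ahead of the robot, y to its left, z up, the work surface at z = 0. Lengths are in mm, angles in rad, forces in N, time in s.
With the tool pointing down it reaches from about 350 to 775 mm from the base axis. Payload 7.3 kg.
Tool frame: the origin (TCP) lies at the very end of the fingers, on their centre line; the grasp point (between the pads) lies 19 mm behind it (bot.hold_point_z is the distance from the TCP to the grasp point, in mm); x points along the fingers, y is the direction in which the jaws open and shut, and the axes are right-handed (so a half turn about x gives the same grasp; the last joint's range is limited). The gripper opens to 92 mm and grips with 3 to 60 N. Pads are 19 mm wide; open, the fingers measure 130 mm over their backs; the gripper's body (75 mm by 190 mm) begins 47 mm behind the grasp point.
Start: joints at [1.007, 0.342, 1.524, -0, 1.275, -0.146], TCP at [213.007, 479.867, 226.741] pointing down, gripper open.
Joint ranges: [-2.53, 2.53], [-0.77, 2.02], [0.04, 2.7], [-1, 4.14], [0.28, 2.66], [-3.11, 3.11]. Speed limits (rad/s): [2.57, 2.57, 3.14, 3.14, 3.14, 3.14].

## Interface

Orientations are given as a rotation vector (axis times angle).
In Python, from workcell import bot gives the robot as it stands.
- The arm moves only by the tool drive_tool, never from a script. Its argument "moves" is one flat list of numbers, 6 for each row, row after row: the shift along the tool's x, y, z in cm, then the turn, a rotation vector about the tool's x, y, z in degrees. A call has 1 to 12 rows; each row shifts and turns the commanded pose from where the row before left it, along the tool's axes as they then stand; what a row does not reach is not made up. A row lasts 1/12 s, in which the tool goes at most 41.7 mm and 7.16 degrees, less where a joint would pass 70% of its speed; a pose out of reach is approached as far as the arm can. A call is refused whole if a number of a shift passes 4.17 or a number of a turn 7.16, either way. A call with a gripper value outside its range is refused whole. "fingers" is the finger opening in cm, from 0 to 9.18, set as the call begins (left out, the last holds). The fingers move at their own pace and stop on an object; "grip_force" is the grip in N (left out, the last holds). Time passes only in rows, so rows that do not move let the fingers close. It gives the time, the measured TCP pose, the force and the opening at its end, in the units of the state.
- bot.state(): the state, without advancing time (a new reading comes with each control period).
- bot.grab_frame(name): name is "side" or "top"; returns a dict with "frame" (400x640x3 uint8, red, green, blue), "mtx" (3x3 intrinsics, pixels), "k1" (the pictures are not rectified: a ray, as slopes to the right and down, at radius r is drawn at 1 + k1 r^2 times it, then the intrinsics apply), "world_from_camera" (4x4, takes a point from camera to world coordinates). Camera axes: x right, y up, looking along -z (the intrinsics and any distortion apply to the point x, -y, -z); pixel columns grow to the right and rows downward; lengths in mm; the calibration is good to about 2 mm. A picture is of the moment at which its call begins. There is no depth.
- bot.finish_job(): hands the job in, once; it reports no verdict.
The state is a dict: "time_s": time; "joint_positions": joint angles; "dq": joint speeds; "joint_torque": joint torques, N m; "tool_pos": TCP position; "orientation": TCP orientation; "contact_force": force on the tool from outside, world axes, zero at the start; "moment": the same for the moment, N m; "gripper_width": finger opening in mm.
Only numpy, scipy, OpenCV 4.12 (cv2) and the standard library are available. Lean on these libraries where they do the work, as an engineer would, in place of code of your own. Each camera call takes 0.05 s, during which the arm holds its last target. There are 200 camera calls.

## Task

Make the empty bulk-density hopper ready for filling: push the shutter's handle along the slot of its guide tube until the shutter is fully home under the funnel, then push the handle over sideways and down to the end of the side notch, so that the shutter is locked. Push and press only, with the fingertips or the outside of the fingers: do not take the knob between the fingers. Leave the jar, beaker, spatula and brush as they are, and finish with the hand clear.

Things in the scene. Friction and masses are not known exactly. Their poses are not given: they have to be found in the camera images.
- hopper: Bulk-density apparatus screwed to the bench: grey painted steel stand, deck top 160 mm above the bench, funnel at one end, slotted guide tube at the other. Origin on the bench plane, straight below the shut, upright handle. x runs level along the shutter rod to the funnel, z up, y level, left of x. The stand spans x -115 to +285 mm, y -90 to +90 mm.
- corner (a point): Corner of the L-shaped slot, on the guide tube's axis (hopper x = 0, y = 0, 182 mm above the bench). The tube, light grey, 34 mm outside, lies along hopper x from -90 to +30 mm. The slot's long leg, 13 mm wide, on top, lets the upright pin run from x = -60 mm to 0; at x = 0 the side notch, 14.5 mm wide, goes round the tube to the -y side.
- funnel (a point): Centre of the steel funnel's rim, 318 mm above the bench, 195 mm from the slot's corner along the hopper's x. The rim is 156 mm in diameter; the funnel narrows to 48 mm below.
- shutter (a joint): Travel of the shutter, m: 0 fully open (pin at hopper x = -60 mm), 0.060 fully home (pin at x = 0, against the slot's end). Grows towards the funnel; the handle moves with it. May start part way. About 4 N moves it, friction keeps it where it is left. The pin can be turned over only within 4 mm of home.
- handle (a joint): Turn of the handle about the tube's axis, rad: 0 upright, growing as it goes over to the hopper's -y side; the end of the side notch stops it at about 1.28. In the long leg it has about 0.15 rad of play. About 1 to 2 N at the knob turns it; friction holds it about where it is left.
- knob (a point): Centre of the handle's black ball knob, 28 mm in diameter, 68 mm from the tube's axis (250 mm above the bench when upright), on a steel pin 10 mm in diameter of which about 37 mm show between tube and knob.
- jar: Bystander: closed glass jar with white cap, 60 mm in diameter, 85 mm high, standing on the bench beside the hopper. Origin: centre of its underside.
- beaker: Bystander: open steel beaker, 64 mm in diameter, 80 mm high, standing on the bench beside the hopper. Origin: centre of its underside.
- spatula: Bystander: spatula with wooden handle, 200 mm long, blade 65 mm wide, lying on the bench, 20 mm high. Origin: at its middle on the bench, x along its length to the blade.
- brush: Bystander: flat brush with wooden handle, 200 mm long, 42 mm wide, lying on the bench, 20 mm high. Origin: at its middle on the bench, x along its length to the bristles.

How it is judged:
By the outcome, as a careful person would: the job done as asked, in the order asked, and still so for the second after the job is handed in, with the robot touching nothing.
It also fails if it takes over 51 s, if anything falls off the work surface, if the arm or the gripper's body presses on something with over 40 N, if the wrist force passes 120 N, or if a joint passes its speed limit or range.

## Working session

There is one attempt and no reset: what is moved stays moved. The work goes in short steps, Python scripts to look and compute and a tool call to move; the robot and the scene stay as the last step left them, time stands still between calls to the robot, and variables do not carry over. Pictures are saved under pics/ and viewed, about 8 in all and at most 12, crops included, and the job is handed in when it is done.

Besides the shell and the picture viewer there is one more tool, called after "Call:" by a JSON object that holds its "name" and its "arguments", one argument or row to a line. drive_tool: Moves the arm, as the interface text tells. Its arguments: {"type":"object","properties":{"moves":{"type":"array","items":{"type":"number"}},"fingers":{"type":"number"},"grip_force":{"type":"number"}},"required":["moves"]}

```bash
mkdir -p pics; ls; cat > h.py <<'E'
import numpy as np, cv2
from workcell import bot
def ray(f,u,v):
    K=f['mtx'];k=float(f['k1'])
    D=np.array([k,0,0,0,0],float)
    p=cv2.undistortPoints(np.array([[[u,v]]],float),np.array(K,float),D)[0,0]
    T=np.array(f['world_from_camera']); d=T[:3,:3]@np.array([p[0],-p[1],-1.]); return T[:3,3],d/np.linalg.norm(d)
def onz(f,u,v,z):
    o,d=ray(f,u,v); return o+d*(z-o[2])/d[2]
def tri(r1,r2):
    (a,d),(b,e)=r1,r2
    s=np.linalg.lstsq(np.c_[d,-e],b-a,rcond=None)[0]
    p,q=a+s[0]*d,b+s[1]*e; return (p+q)/2,np.linalg.norm(p-q)
def proj(f,P):
    T=np.linalg.inv(np.array(f['world_from_camera']));c=T[:3,:3]@np.array(P,float)+T[:3,3]
    s=np.array([c[0],-c[1]])/-c[2]; s=s*(1+f['k1']*(s@s)); K=f['mtx']
    return K[0][0]*s[0]+K[0][2],K[1][1]*s[1]+K[1][2]
E
python3 - <<'E'
from h import *
import pickle
F={n:bot.grab_frame(n) for n in('side','top')}
pickle.dump(F,open('f0.pkl','wb'))
for n,f in F.items():
    cv2.imwrite(f'pics/{n}0.png',f['frame'][...,::-1]); print(n,f['mtx'],f['k1'],np.round(f['world_from_camera'],3))
print(bot.state())
E
```

```text
pics
side [[387.25403166   0.         318.88270637]
 [  0.         387.25403166 200.70497911]
 [  0.           0.           1.        ]] -0.08535817764526828 [[ 1.00000e+00  2.60000e-02 -9.00000e-03  5.62534e+02]
 [-2.60000e-02  7.48000e-01 -6.63000e-01 -5.28645e+02]
 [-1.10000e-02  6.63000e-01  7.48000e-01  8.18877e+02]
 [ 0.00000e+00  0.00000e+00  0.00000e+00  1.00000e+00]]
top [[380.11422586   0.         314.81782379]
 [  0.         380.11422586 205.31157223]
 [  0.           0.           1.        ]] 0.028755321412791593 [[-1.800000e-02  9.880000e-01 -1.540000e-01  4.635720e+02]
 [-1.000000e+00 -1.600000e-02  9.000000e-03  3.524400e+01]
 [ 6.000000e-03  1.540000e-01  9.880000e-01  1.058851e+03]
 [ 0.000000e+00  0.000000e+00  0.000000e+00  1.000000e+00]]
{'time_s': 0.1, 'joint_positions': array([ 1.00699180e+00,  3.42643498e-01,  1.52490029e+00,  1.71188191e-05,
        1.27540452e+00, -1.46008246e-01]), 'dq': array([-2.15932932e-03, -3.61120144e-03, -3.08815992e-03, -1.53591709e-05,
        3.82719011e-04, -5.74838246e-05]), 'joint_torque': array([ 1.17514435e-03, -4.32003736e+01, -2.44695067e+01,  7.18549825e-02,
        5.26715477e-02, -1.01500052e-05]), 'tool_pos': array([212.80479011, 479.54908695, 226.12681803]), 'orientation': array([ 0.32673002,  1.54632836, -0.32872986]), 'contact_force': array([ 0.93339546,  0.67891764, -0.94583528]), 'moment': array([ 0.01328292, -0.02618302,  0.00466206]), 'gripper_width': 91.90793044619326}
```

View pics/side0.png

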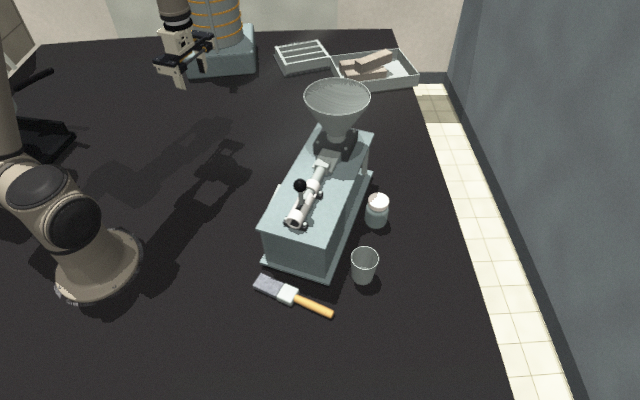

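View pics/top0.png

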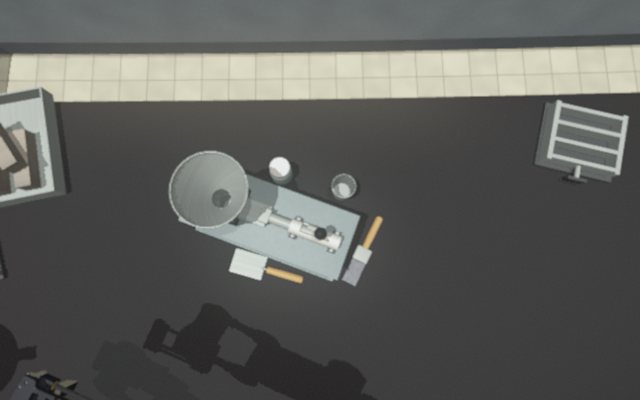

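Side view: knob at about (299,185), funnel rim centre about (337,98), tube end (295,222). Top view: knob at about (320,233), funnel rim about (209,190), tube from about (340,241) to (268,215). I'll measure these properly.

```bash
python3 - <<'E'
from h import *
import pickle
F=pickle.load(open('f0.pkl','rb'))
R={}
for n,(u,v,w) in dict(side=(299,185,14),top=(320,233,12)).items():
    f=F[n]; g=f['frame'][v-w:v+w,u-w:u+w].max(2)
    m=(g<40).astype('u1'); c,l,s,ce=cv2.connectedComponentsWithStats(m)
    print(n,s[1:].tolist(),ce[1:].round(1).tolist())
    i=1+np.argmax(s[1:,4]); cc=s[i]; 
    uv=(u-w+cc[0]+cc[2]/2-.5, v-w+cc[1]+cc[3]/2-.5); R[n]=ray(f,*uv); print(uv, onz(f,*uv,250))
print('knob tri',tri(R['side'],R['top']))
f=F['top']; fr=onz(f,209,190,318); fs=onz(F['side'],337,98,318); print('funnel',fr,fs)
# crops enlarged
a=F['top']['frame'][170:290,160:370,::-1]; cv2.imwrite('pics/tc.png',cv2.resize(a,None,fx=3.7,fy=3.7,interpolation=cv2.INTER_CUBIC))
a=F['side']['frame'][70:250,240:400,::-1]; a=cv2.resize(a,None,fx=3.3,fy=3.3,interpolation=cv2.INTER_CUBIC)
cv2.imwrite('pics/sc.png',a)
E
```

```text
side [[9, 9, 12, 12, 105]] [[14.8, 14.7]]
(np.float64(299.5), np.float64(185.5)) [531.12457422  18.63156578 250.        ]
top [] []Traceback (most recent call last):
  File "<stdin>", line 9, in <module>
    return _wrapfunc(a, 'argmax', axis=axis, out=out, **kwds)
    return bound(*args, **kwds)
ValueError: attempt to get argmax of an empty sequence
```

```bash
python3 - <<'E'
from h import *
import pickle
F=pickle.load(open('f0.pkl','rb'))
R={}
for n,(u,v,w,t) in dict(side=(299,185,14,40),top=(320,233,12,75)).items():
    f=F[n]; g=f['frame'][v-w:v+w,u-w:u+w].max(2)
    if n=='top': print(g[::2,::2])
    m=(g<t).astype('u1'); c,l,s,ce=cv2.connectedComponentsWithStats(m)
    print(n,s[1:].tolist(),ce[1:].round(1).tolist())
    i=1+np.argmax(s[1:,4]); cc=s[i]
    uv=(u-w+cc[0]+cc[2]/2-.5, v-w+cc[1]+cc[3]/2-.5); R[n]=ray(f,*uv); print(uv, onz(f,*uv,250))
print('knob tri',tri(R['side'],R['top']))
print('funnel',onz(F['top'],209,190,318),onz(F['side'],337,98,318))
a=F['top']['frame'][170:290,160:370,::-1]; cv2.imwrite('pics/tc.png',cv2.resize(a,None,fx=3.7,fy=3.7,interpolation=cv2.INTER_CUBIC))
a=F['side']['frame'][70:250,240:400,::-1]; a=cv2.resize(a,None,fx=3.3,fy=3.3,interpolation=cv2.INTER_CUBIC)
cv2.imwrite('pics/sc.png',a)
E
```

```text
side [[9, 9, 12, 12, 105]] [[14.8, 14.7]]
(np.float64(299.5), np.float64(185.5)) [531.12457422  18.63156578 250.        ]
[[185 186 185 184 184 184 185 184 184 184 184 184]
 [168 163 174 184 184 185 187 186 185 184 184 183]
 [186 166 148 146 149 174 185 186 185 178 167 144]
 [200 204 196 181 149 108 127 149 173 151 128 129]
 [189 191 203 198 116  68  67  66  85 125 130 129]
 [213 202 189 136  70  72  72  70  65 105 134 133]
 [204 214 198 125  69  78  81  69  68  96 154 150]
 [221 202 182 125  68  75  74  70  65 106 158 166]
 [213 218 209 183  99  68  70  68  83 160 216 221]
 [181 192 198 201 186 138 111 141 151 177 206 235]
 [186 178 173 179 190 198 211 221 222 205 196 234]
 [189 190 187 183 175 175 188 202 212 220 225 229]]
top [[8, 7, 10, 11, 69]] [[12.6, 12.1]]
(np.float64(320.5), np.float64(233.0)) [529.67882867  17.02760642 250.        ]
knob tri (array([530.38833798,  17.16947715, 251.33820649]), np.float64(1.6479437631657923))
funnel [613.06384645 237.32919674 318.        ] [617.96630119 226.61269835 318.        ]
```

View pics/tc.png

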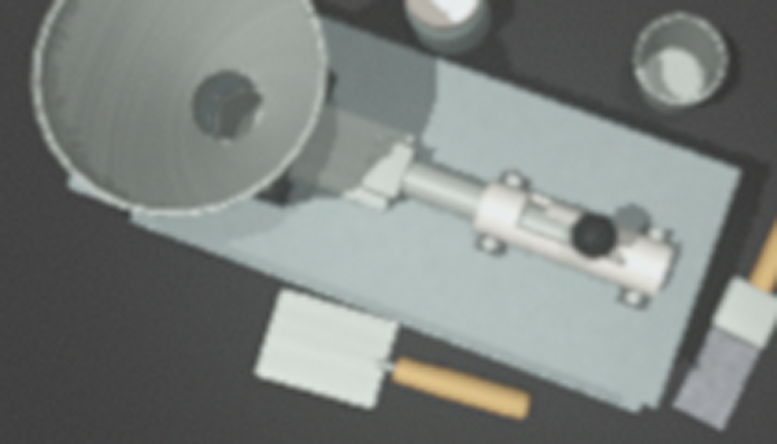

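View pics/sc.png

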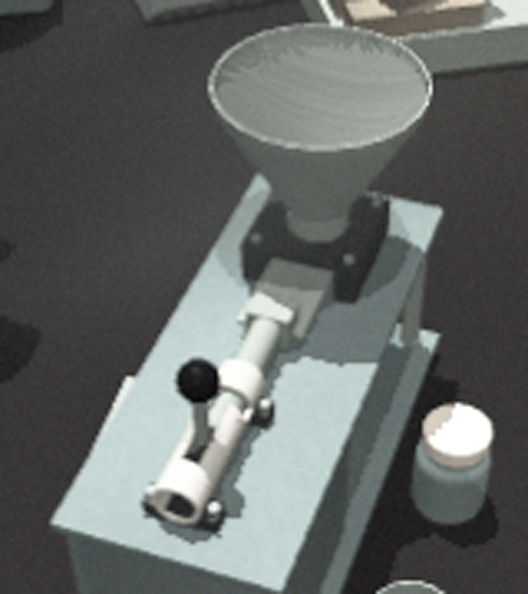

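```bash
python3 - <<'E'
from h import *
import pickle
from scipy.optimize import least_squares as ls
F=pickle.load(open('f0.pkl','rb'))
t=lambda x,y:(160+(x+.5)/3.7-.5,170+(y+.5)/3.7-.5)
s=lambda x,y:(240+(x+.5)/3.3-.5,70+(y+.5)/3.3-.5)
rt=[(34,80),(327,75),(170,213),(60,157),(290,165),(230,206)]
rs=[(208,90),(432,90),(320,25),(320,150),(240,135),(400,133)]
C={}
for n,c,P in(('top',t,rt),('side',s,rs)):
    Q=np.array([onz(F[n],*c(*p),318)[:2] for p in P]); r=ls(lambda a:np.hypot(*(Q-a[:2]).T)-a[2],[615,235,78]); C[n]=r.x; print(n,r.x,r.fun.round(1))
A=[onz(F['top'],*t(*p),182) for p in((482,207),(663,268))]
print('tube ends',A); d=A[0]-A[1]; print(np.linalg.norm(d[:2]),np.degrees(np.arctan2(d[1],d[0])))
# side: tube near end face centre approx (182,503)
print('side near end',onz(F['side'],*s(184,500),182))
for q in((740,170),(657,405)): print('deck',onz(F['top'],*t(*q),160))
for q in((55,523),(285,590),(440,210)): print('deckside',onz(F['side'],*s(*q),160))
E
```

```text
top [616.2633378  237.84479577  77.93595786] [ 0.2 -0.4 -0.9 -0.   0.5  0.6]
side [616.91956343 238.15512573  78.33455335] [-1.1  0.3  0.1 -1.4  2.1  0. ]
tube ends [array([553.62580418,  85.95014656, 182.        ]), array([513.66385615, -26.2316747 , 182.        ])]
119.08701990875325 70.3928394497251
side near end [519.53385302 -19.57853528 182.        ]
deck [577.00574029 -79.11688988 160.        ]
deck [429.38916922 -21.62608967 160.        ]
deckside [434.15504077 -18.38410479 160.        ]
deckside [581.87418513 -75.71050038 160.        ]
deckside [722.70403233 293.48524235 160.        ]
```

```bash
cat >> h.py <<'E'
from scipy.spatial.transform import Rotation as R
U=np.array([.3616,.9323,0]);W=np.array([.9323,-.3616,0]);C=np.array([546,57.5,182.])
def hop(p): d=np.array(p)-C; return np.round([d@U,d@W,p[2]],1)
def st():
    s=bot.state(); M=R.from_rotvec(s['orientation']).as_matrix()
    print('t',round(s['time_s'],2),'tcp',s['tool_pos'].round(1),'hop(u,w,z)',hop(s['tool_pos']),'F u,w,z',np.round([s['contact_force']@U,s['contact_force']@W,s['contact_force'][2]],1))
    return s,M
def to(u,w,z):
    s,M=st(); T=C+u*U+w*W; T[2]=z; print('cm tool',(M.T@(T-s['tool_pos'])/10).round(2))
E
python3 - <<'E'
from h import *
s,M=st(); print(M.round(3)); print(M.T@W, 'yaw about tool x deg to make y=+-W', np.degrees(np.arctan2(M[:,2]@W,M[:,1]@W)))
to(-43-70,0,330)
E
```

```text
t 0.1 tcp [212.8 479.5 226.1] hop(u,w,z) [ 273.  -463.3  226.1] F u,w,z [ 1.   0.6 -0.9]
[[-0.001  0.406  0.914]
 [-0.001  0.914 -0.406]
 [-1.    -0.001 -0.   ]]
[-2.77159268e-04  4.77859006e-02  9.98826452e-01] yaw about tool x deg to make y=+-W 87.26094120796706
t 0.1 tcp [212.8 479.5 226.1] hop(u,w,z) [ 273.  -463.3  226.1] F u,w,z [ 1.   0.6 -0.9]
cm tool [-10.35 -36.36  48.12]
```

Call:
{"name": "drive_tool", "arguments": {
  "moves": [-3.45,0,0,0,0,0,-3.45,0,0,0,0,0,-3.45,-0.9,1.2,0,0,0,0,-1.8,2.4,0,0,0,0,-1.8,2.4,0,0,0,0,-1.8,2.4,0,0,0,0,-1.8,2.4,0,0,0,0,-1.8,2.4,0,0,0,0,-1.8,2.4,0,0,0,0,-1.8,2.4,0,0,0,0,-1.8,2.4,0,0,0,0,-1.8,2.4,0,0,0],
  "fingers": 0,
  "grip_force": 20
}}

```text
time_s: 1.1
tool_pos: [352.3, 229.6, 330.0]
orientation: [0.328, 1.546, -0.328]
contact_force: [0.7, 0.4, -0.4]
gripper_width: 16.5
```

Call:
{"name": "drive_tool", "arguments": {
  "moves": [0,-1.8,2.4,0,0,0,0,-1.8,2.4,0,0,0,0,-1.8,2.4,0,0,0,0,-1.8,2.4,0,0,0,0,-1.8,2.4,0,0,0,0,-1.8,2.4,0,0,0,0,-1.8,2.4,0,0,0,0,-1.8,2.4,0,0,0,0,-1.8,2.4,0,0,0,0,-1.8,2.4,0,0,0,0,0,0,0,0,0]
}}

```text
time_s: 2.02
tool_pos: [500.0, -35.0, 329.0]
orientation: [0.33, 1.546, -0.332]
contact_force: [-0.5, -0.0, -0.3]
gripper_width: 0.9
```

Call:
{"name": "drive_tool", "arguments": {
  "moves": [0,0,0,7,0,0,0,0,0,7,0,0,0,0,0,7,0,0,0,0,0,7,0,0,0,0,0,7,0,0,0,0,0,7,0,0,0,0,0,7,0,0,0,0,0,7,0,0,0,0,0,7,0,0,0,0,0,7,0,0,0,0,0,7,0,0,0,0,0,7,0,0]
}}

```text
time_s: 3.02
tool_pos: [497.9, -30.3, 329.9]
orientation: [1.44, 1.042, -1.441]
contact_force: [-0.2, 0.3, -0.3]
gripper_width: 0.4
```

```bash
python3 - <<'E'
from h import *
s,M=st(); print(s['joint_positions'].round(2),s['gripper_width']); print('yaw left', np.degrees(np.arctan2(M[:,2]@W,M[:,1]@W)))
to(-85,0,330)
E
```

```text
t 3.02 tcp [497.9 -30.3 329.9] hop(u,w,z) [-99.2 -13.1 329.9] F u,w,z [ 0.2 -0.3 -0.3]
[-0.21  0.23  1.39  0.    1.52  0.1 ] 0.4429620410085121
yaw left 2.9326935325694587
t 3.02 tcp [497.9 -30.3 329.9] hop(u,w,z) [-99.2 -13.1 329.9] F u,w,z [ 0.2 -0.3 -0.3]
cm tool [-0.01  1.38 -1.35]
```

Call:
{"name": "drive_tool", "arguments": {
  "moves": [0,1.4,0,3,0,0,2.5,0,0,0,0,0,2.5,0,0,0,0,0,2.5,0,0,0,0,0,2.5,0,0,0,0,0,0.5,0,0,0,0,0,0,0,0,0,0,0,0,0,0,0,0,0]
}}

```text
time_s: 3.68
tool_pos: [512.0, -35.0, 226.2]
orientation: [1.473, 1.013, -1.472]
contact_force: [0.2, 0.4, 0.0]
gripper_width: 0.5
```

```bash
python3 - <<'E'
from h import *
to(-67,0,225)
f=bot.grab_frame('side'); a=f['frame'][70:250,240:400,::-1]; cv2.imwrite('pics/s1.png',cv2.resize(a,None,fx=3.3,fy=3.3,interpolation=cv2.INTER_CUBIC))
E
```

```text
t 3.68 tcp [512.  -35.  226.2] hop(u,w,z) [-98.5   1.8 226.2] F u,w,z [0.4 0.1 0. ]
cm tool [ 0.12 -0.16 -3.16]
```

View pics/s1.png

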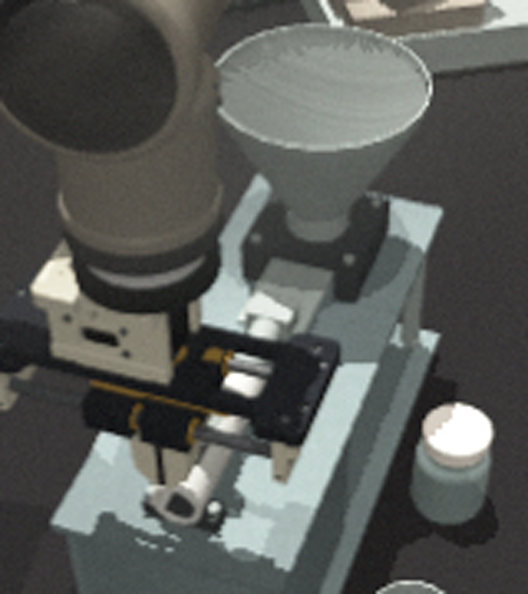

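The view shows the closed fingertips at crop (165,465), over the tube behind the knob. The gripper's body is clear of the funnel and hides the knob. Next I'll push along +u, which is tool -z.

Call:
{"name": "drive_tool", "arguments": {
  "moves": [0,-0.15,-1.0,0,0,0,0,0,-1.0,0,0,0,0,0,-0.5,0,0,0,0,0,-0.5,0,0,0,0,0,-0.5,0,0,0,0,0,-0.5,0,0,0,0,0,-0.5,0,0,0,0,0,-0.3,0,0,0,0,0,0,0,0,0]
}}

```text
time_s: 4.48
tool_pos: [527.7, 10.8, 225.3]
orientation: [1.473, 1.014, -1.472]
contact_force: [-0.5, -0.9, 0.9]
gripper_width: 0.3
```

```bash
python3 - <<'E'
from h import *
s,M=st()
f=bot.grab_frame('top'); 
for p in (C+U*95*0-U*0,):pass
a=f['frame'][170:290,160:370,::-1]; cv2.imwrite('pics/t1.png',cv2.resize(a,None,fx=3.7,fy=3.7,interpolation=cv2.INTER_CUBIC))
E
```

```text
t 4.48 tcp [527.7  10.8 225.3] hop(u,w,z) [-5.020e+01 -2.000e-01  2.253e+02] F u,w,z [-1.  -0.1  0.9]
```

Call:
{"name": "drive_tool", "arguments": {
  "moves": [0,0,-0.3,0,0,0,0,0,-0.3,0,0,0,0,0,-0.3,0,0,0,0,0,-0.3,0,0,0]
}}

```text
time_s: 4.87
tool_pos: [531.7, 21.5, 225.1]
orientation: [1.473, 1.013, -1.473]
contact_force: [-0.7, -2.8, -0.1]
gripper_width: -0.2
```

View pics/t1.png

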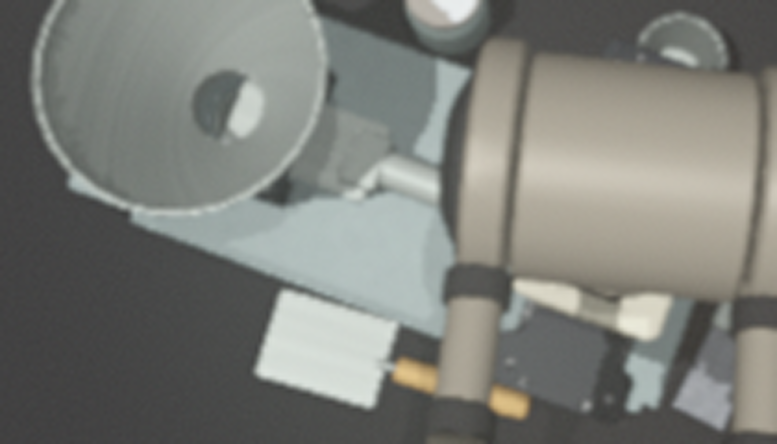

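The shutter is moving: its clamp went from crop x of about 390 to about 365, with roughly 3 N on the tool. I'll carry on towards home.

Call:
{"name": "drive_tool", "arguments": {
  "moves": [0,0,-0.3,0,0,0,0,0,-0.3,0,0,0,0,0,-0.3,0,0,0]
}}

```text
time_s: 5.12
tool_pos: [535.1, 30.1, 225.2]
orientation: [1.473, 1.013, -1.473]
contact_force: [-0.4, -3.9, 0.1]
gripper_width: 0.4
```

Call:
{"name": "drive_tool", "arguments": {
  "moves": [0,0,-0.15,0,0,0,0,0,-0.15,0,0,0]
}}

```text
time_s: 5.28
tool_pos: [536.1, 32.9, 225.2]
orientation: [1.473, 1.014, -1.473]
contact_force: [-0.6, -3.8, -0.2]
gripper_width: 0.8
```

Call:
{"name": "drive_tool", "arguments": {
  "moves": [0,0,-0.1,0,0,0,0,0,-0.1,0,0,0]
}}

```text
time_s: 5.45
tool_pos: [536.7, 34.6, 225.2]
orientation: [1.473, 1.014, -1.473]
contact_force: [-0.5, -3.6, -1.5]
gripper_width: 0.5
```

Call:
{"name": "drive_tool", "arguments": {
  "moves": [0,0,-0.1,0,0,0,0,0,-0.1,0,0,0]
}}

```text
time_s: 5.62
tool_pos: [537.4, 36.4, 225.2]
orientation: [1.473, 1.014, -1.473]
contact_force: [-0.0, -3.2, -0.8]
gripper_width: 0.5
```

Call:
{"name": "drive_tool", "arguments": {
  "moves": [0,0,-0.1,0,0,0,0,0,-0.1,0,0,0]
}}

```text
time_s: 5.78
tool_pos: [537.9, 37.6, 225.1]
orientation: [1.472, 1.013, -1.474]
contact_force: [-2.3, -8.2, 0.9]
gripper_width: 0.8
```

Call:
{"name": "drive_tool", "arguments": {
  "moves": [0,0,-0.1,0,0,0,0,0,0,0,0,0]
}}

```text
time_s: 5.95
tool_pos: [537.9, 37.8, 225.1]
orientation: [1.47, 1.012, -1.476]
contact_force: [-3.1, -9.7, 0.1]
gripper_width: 0.6
```

Home: the force rose from 4 to 10 N and the tool stopped at u=-21.3, which fits the knob being at u of about 0 to 2. I'll back off and go round to the hopper's +y side.

Call:
{"name": "drive_tool", "arguments": {
  "moves": [0,0,1.5,0,0,0,0,0,1.5,0,0,0,0,-2,0,0,0,0,0,-2,0,0,0,0,0,-2,0,0,0,0,0,-0.2,-1.7,0,0,0,0,0,-1.7,0,0,0,0,0,-1.7,0,0,0,0,0,0,0,0,0,0,0,0,0,0,0]
}}

```text
time_s: 6.78
tool_pos: [488.0, 81.8, 225.2]
orientation: [1.472, 1.015, -1.472]
contact_force: [-0.4, -0.8, 0.1]
gripper_width: 0.2
```

```bash
python3 - <<'E'
from h import *
to(1,-62,225)
f=bot.grab_frame('side'); a=f['frame'][70:250,240:400,::-1]; cv2.imwrite('pics/s2.png',cv2.resize(a,None,fx=3.3,fy=3.3,interpolation=cv2.INTER_CUBIC))
for k in (0,2): print([ (np.array(proj(f,C+U*k+np.array([0,0,68])))-[240,70])*3.3])
E
```

```text
t 6.78 tcp [488.   81.8 225.2] hop(u,w,z) [  1.7 -62.8 225.2] F u,w,z [-0.9 -0.1  0.1]
cm tool [0.02 0.08 0.07]
[array([220.15101597, 336.56031411])]
[array([221.26979926, 334.49320063])]
```

View pics/s2.png

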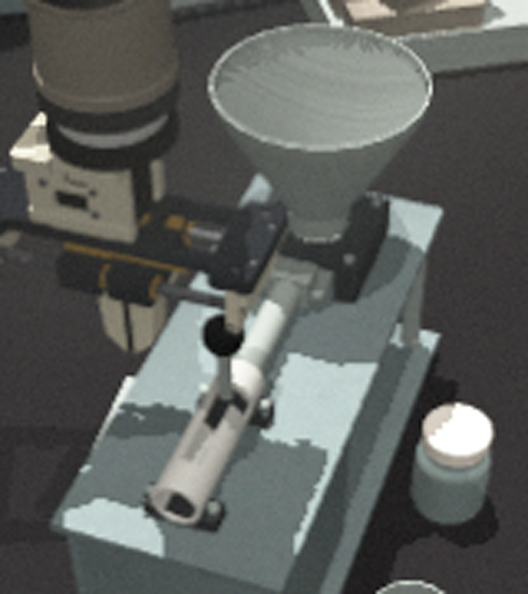

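The picture shows the knob at crop (223,335), upright, matching home as projected (221,335). The fingers are on the +y side. I'll push sideways along tool +y.

Call:
{"name": "drive_tool", "arguments": {
  "moves": [0,1.0,0.05,0,0,0,0,1.0,0,0,0,0,0,0.5,0,0,0,0,0,0.5,0,0,0,0,0,0.5,0,0,0,0,0,0.4,0,0,0,0,0,0.4,0,0,0,0]
}}

```text
time_s: 7.42
tool_pos: [528.3, 64.8, 225.1]
orientation: [1.473, 1.014, -1.474]
contact_force: [-0.9, 0.0, 1.4]
gripper_width: 0.1
```

Call:
{"name": "drive_tool", "arguments": {
  "moves": [0,0.4,0,0,0,0,0,0.4,0,0,0,0,0,0.4,0,0,0,0]
}}

```text
time_s: 7.67
tool_pos: [539.4, 60.8, 225.0]
orientation: [1.473, 1.014, -1.474]
contact_force: [-2.3, 1.3, -1.1]
gripper_width: 0.6
```

Call:
{"name": "drive_tool", "arguments": {
  "moves": [0,0.4,0,0,0,0,0,0.4,0,0,0,0,0,0.4,0,0,0,0]
}}

```text
time_s: 7.92
tool_pos: [550.7, 56.5, 225.1]
orientation: [1.473, 1.014, -1.473]
contact_force: [-1.4, 0.0, -1.0]
gripper_width: 0.1
```

```bash
python3 - <<'E'
from h import *
st()
E
```

```text
t 7.92 tcp [550.7  56.5 225.1] hop(u,w,z) [  0.8   4.8 225.1] F u,w,z [-0.5 -1.3 -1. ]
```

Call:
{"name": "drive_tool", "arguments": {
  "moves": [0,0.4,0,0,0,0,0,0.3,0,0,0,0,0,-0.5,0,0,0,0,0,-0.5,0,0,0,0,-2,0,0,0,0,0,-3,0,0,0,0,0,0,0,0,0,0,0]
}}

```text
time_s: 8.5
tool_pos: [549.4, 57.8, 280.9]
orientation: [1.479, 1.008, -1.464]
contact_force: [1.0, 0.1, 1.1]
gripper_width: 0.3
```

```bash
python3 - <<'E'
from h import *
to(1,56,258)
f=bot.grab_frame('side'); a=f['frame'][70:250,240:400,::-1]; cv2.imwrite('pics/s3.png',cv2.resize(a,None,fx=3.3,fy=3.3,interpolation=cv2.INTER_CUBIC))
for t in (.5,.65,.8): print(t,(np.array(proj(f,C+U*2+68*(np.sin(t)*W+np.cos(t)*np.array([0,0,1]))))-[240,70])*3.3)
E
```

```text
t 8.5 tcp [549.4  57.8 280.9] hop(u,w,z) [  1.5   3.  280.9] F u,w,z [0.5 0.9 1.1]
cm tool [2.34 5.27 0.09]
0.5 [269.47869233 355.55272997]
0.65 [282.14258566 364.79443629]
0.8 [293.357125   374.97050332]
```

View pics/s3.png

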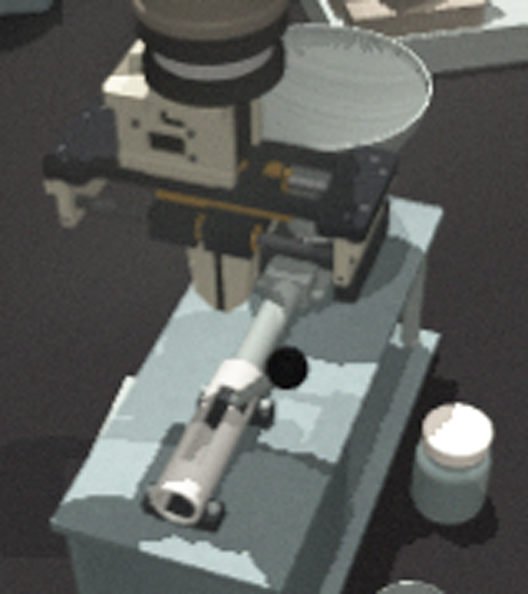

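The knob is at crop (288,368), a turn of about 0.72 rad, and still at home. I'll go above it and press down.

Call:
{"name": "drive_tool", "arguments": {
  "moves": [0,2.0,0,0,0,0,0,2.0,0,0,0,0,0,1.5,0,0,0,0,1.5,0,0,0,0,0,1.0,0,0,0,0,0,0.5,0,0,0,0,0,0.5,0,0,0,0,0,0.5,0,0,0,0,0]
}}

```text
time_s: 9.22
tool_pos: [603.1, 36.2, 238.6]
orientation: [1.479, 1.002, -1.462]
contact_force: [14.1, -9.1, 17.6]
gripper_width: 0.6
```

Call:
{"name": "drive_tool", "arguments": {
  "moves": [0.4,0,0,0,0,0,0.4,0,0,0,0,0,0.4,0,0,0,0,0]
}}

```text
time_s: 9.47
tool_pos: [608.9, 33.9, 231.4]
orientation: [1.487, 0.987, -1.449]
contact_force: [25.7, -15.7, 24.2]
gripper_width: 0.5
```

Call:
{"name": "drive_tool", "arguments": {
  "moves": [0.3,0,0,0,0,0,0.3,0,0,0,0,0]
}}

```text
time_s: 9.63
tool_pos: [611.7, 32.8, 227.4]
orientation: [1.491, 0.98, -1.443]
contact_force: [31.6, -17.1, 27.7]
gripper_width: 0.5
```

```bash
python3 - <<'E'
from h import *
st()
E
```

```text
t 9.63 tcp [611.7  32.8 227.4] hop(u,w,z) [  0.8  70.2 227.4] F u,w,z [-4.5 35.7 27.7]
```

The tool is being pushed outward, so the tapered tips are wedging past the knob's outer side. I'll lift and look.

Call:
{"name": "drive_tool", "arguments": {
  "moves": [-1,0,0,0,0,0,-2,0,0,0,0,0,-3,0,0,0,0,0,0,0,0,0,0,0,0,0,0,0,0,0]
}}

```text
time_s: 10.05
tool_pos: [599.2, 38.2, 278.9]
orientation: [1.475, 1.012, -1.47]
contact_force: [0.3, -0.9, -1.2]
gripper_width: 0.3
```

```bash
python3 - <<'E'
from h import *
to(1,45,280)
f=bot.grab_frame('side'); a=f['frame'][70:250,240:400,::-1]; cv2.imwrite('pics/s4.png',cv2.resize(a,None,fx=3.3,fy=3.3,interpolation=cv2.INTER_CUBIC))
for t in (.5,.65,.8,.95): print(t,(np.array(proj(f,C+U*2+68*(np.sin(t)*W+np.cos(t)*np.array([0,0,1]))))-[240,70])*3.3)
m=(a.max(2)<35).astype('u1'); c,l,s,ce=cv2.connectedComponentsWithStats(m)
for i in range(1,c):
    if 50<s[i,4]<250: print(s[i],(ce[i]+.5)*3.3)
E
```

```text
t 10.05 tcp [599.2  38.2 278.9] hop(u,w,z) [  1.2  56.5 278.9] F u,w,z [-0.8  0.6 -1.2]
cm tool [-0.11 -1.15  0.02]
0.5 [269.47869233 355.55272997]
0.65 [282.14258566 364.79443629]
0.8 [293.357125   374.97050332]
0.95 [302.84462421 385.80220051]
[118  70  24  11  67] [431.38880597 252.64701493]
[ 84 109  12  12 107] [297.26214953 378.77523364]
[136 152  15  14  69] [476.27608696 530.17608696]
```

View pics/s4.png

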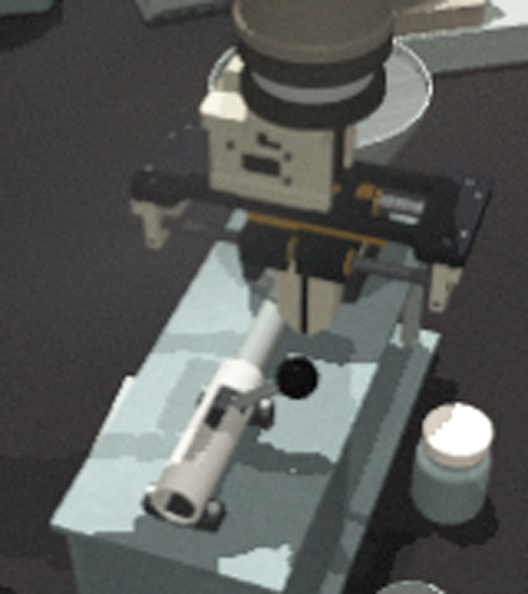

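The knob is at crop (297,379), a turn of about 0.86 rad, still at home. The tips are narrow, so I'll press on its upper inner side and follow its arc.

Call:
{"name": "drive_tool", "arguments": {
  "moves": [0,-1.5,0,0,0,0,1.5,0,0,0,0,0,1.5,0,0,0,0,0,0.6,0,0,0,0,0,0.5,0.2,0,0,0,0,0.4,0.35,0,0,0,0,0.25,0.25,0,0,0,0]
}}

```text
time_s: 10.68
tool_pos: [592.7, 40.4, 229.2]
orientation: [1.473, 1.014, -1.474]
contact_force: [-0.7, 1.0, 1.3]
gripper_width: 0.4
```

Call:
{"name": "drive_tool", "arguments": {
  "moves": [0.25,0.25,0,0,0,0,0.26,0.23,0,0,0,0]
}}

```text
time_s: 10.85
tool_pos: [597.5, 38.6, 224.6]
orientation: [1.474, 1.013, -1.473]
contact_force: [-0.6, 1.3, 0.1]
gripper_width: 0.6
```

```bash
python3 - <<'E'
from h import *
st()
E
```

```text
t 10.85 tcp [597.5  38.6 224.6] hop(u,w,z) [  1.   54.8 224.6] F u,w,z [ 1.  -1.1  0.1]
```

Call:
{"name": "drive_tool", "arguments": {
  "moves": [0.28,0.2,0,0,0,0,0.29,0.2,0,0,0,0]
}}

```text
time_s: 11.02
tool_pos: [601.1, 37.2, 218.9]
orientation: [1.473, 1.013, -1.473]
contact_force: [-1.0, 0.7, 0.6]
gripper_width: 0.3
```

Call:
{"name": "drive_tool", "arguments": {
  "moves": [0.25,0.15,0,0,0,0,0.25,0.1,0,0,0,0]
}}

```text
time_s: 11.18
tool_pos: [603.4, 36.3, 214.1]
orientation: [1.474, 1.013, -1.472]
contact_force: [-2.0, 0.0, 5.3]
gripper_width: 0.4
```

Call:
{"name": "drive_tool", "arguments": {
  "moves": [0.15,0.05,0,0,0,0,0.15,0.05,0,0,0,0]
}}

```text
time_s: 11.35
tool_pos: [604.4, 36.0, 211.8]
orientation: [1.474, 1.012, -1.472]
contact_force: [-2.2, -0.1, 8.4]
gripper_width: 0.8
```

```bash
python3 - <<'E'
from h import *
st()
E
```

```text
t 11.35 tcp [604.4  36.  211.8] hop(u,w,z) [  1.1  62.3 211.8] F u,w,z [-0.9 -2.1  8.4]
```

Call:
{"name": "drive_tool", "arguments": {
  "moves": [0.15,0.05,0,0,0,0,0.1,0,0,0,0,0,0,0,0,0,0,0]
}}

```text
time_s: 11.6
tool_pos: [605.1, 35.7, 210.1]
orientation: [1.475, 1.011, -1.47]
contact_force: [-2.2, -1.2, 8.1]
gripper_width: 0.2
```

Call:
{"name": "drive_tool", "arguments": {
  "moves": [-0.5,-0.1,0,0,0,0,-2,-0.5,0,0,0,0,-3,0,0,0,0,0,-3,0,0,0,0,0,0,-3,0,0,0,0,0,-4,0,0,0,0,0,-4,0,0,0,0,0,-4,0,0,0,0,0,0,0,0,0,0,0,0,0,0,0,0]
}}

```text
time_s: 12.43
tool_pos: [457.4, 92.3, 294.1]
orientation: [1.473, 1.014, -1.471]
contact_force: [-0.2, 0.1, 0.5]
gripper_width: 0.4
```

```bash
python3 - <<'E'
from h import *
st()
fs={n:bot.grab_frame(n) for n in('side','top')}
for n,f in fs.items():
    for u,t in ((2,1.1),(2,1.2),(2,1.28),(-2,1.28)): print(n,u,t,np.round(proj(f,C+U*u+68*(np.sin(t)*W+np.cos(t)*np.array([0,0,1]))),1))
f=fs['side'];x,y=np.round(proj(f,C+U*2+68*(np.sin(1.2)*W+np.cos(1.2)*np.array([0,0,1])))).astype(int)
for n,f in fs.items():
    x,y=np.round(proj(f,C+U*2+68*(np.sin(1.25)*W+np.cos(1.25)*np.array([0,0,1])))).astype(int)
    m=(f['frame'][y-14:y+14,x-14:x+14].max(2)<(40 if n=='side' else 80)).astype('u1'); c,l,s,ce=cv2.connectedComponentsWithStats(m)
    print(n,[(s[i,4],s[i,:2]+s[i,2:4]/2-.5+[x-14,y-14]) for i in range(1,c) if s[i,4]>30])
a=fs['side']['frame'][70:250,240:400,::-1]; b=fs['top']['frame'][170:290,230:370,::-1]
r=lambda a:cv2.resize(a,(400,int(400*a.shape[0]/a.shape[1])),interpolation=cv2.INTER_CUBIC)
a,b=r(a),r(b); o=np.zeros((max(len(a),len(b)),800,3),'u1'); o[:len(a),:400]=a;o[:len(b),400:]=b; cv2.imwrite('pics/fin.png',o)
E
```

```text
t 12.43 tcp [457.4  92.3 294.1] hop(u,w,z) [  0.4 -95.2 294.1] F u,w,z [ 0.  -0.2  0.5]
side 2 1.1 [334.1 190.3]
side 2 1.2 [335.2 192.6]
side 2 1.28 [336.  194.4]
side -2 1.28 [335.4 195.7]
top 2 1.1 [310.5 201.9]
top 2 1.2 [310.9 201.2]
top 2 1.28 [311.2 200.9]
top -2 1.28 [312.8 201.5]
side [(np.int32(94), array([336. , 194.5]))]
top [(np.int32(370), array([310.5, 197. ]))]
```

View pics/fin.png

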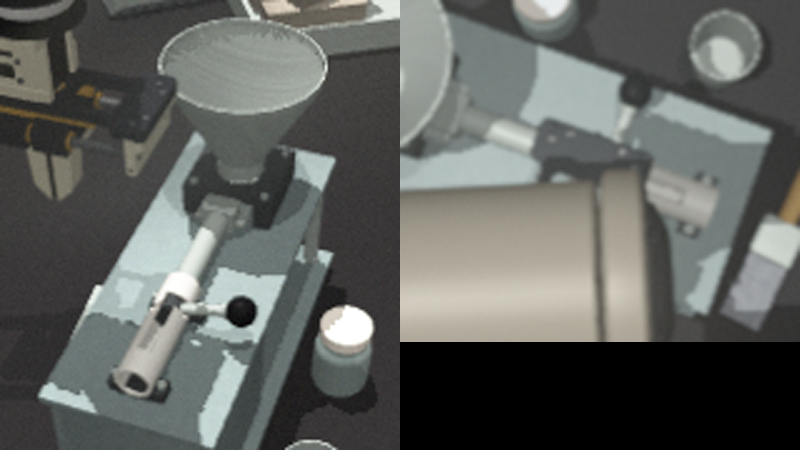

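The side view puts the knob at pixel (336,194.5), against (336.0,194.4) predicted for 1.28 rad. The stop felt soft, at 8 N, so I'll do one more check press to be sure it's at the end.

Call:
{"name": "drive_tool", "arguments": {
  "moves": [0,4,0,0,0,0,0,4,0,0,0,0,0,4,0,0,0,0,0,3.7,0,0,0,0,2.5,0,0,0,0,0,2.5,0,0,0,0,0,1.5,0,0,0,0,0,0.5,0,0,0,0,0,0.4,0,0,0,0,0,0,0,0,0,0,0]
}}

```text
time_s: 13.37
tool_pos: [606.0, 35.1, 219.0]
orientation: [1.473, 1.013, -1.474]
contact_force: [0.2, -0.8, -0.2]
gripper_width: 0.3
```

Call:
{"name": "drive_tool", "arguments": {
  "moves": [0.2,0,0,0,0,0,0.2,0,0,0,0,0]
}}

```text
time_s: 13.53
tool_pos: [606.2, 35.4, 216.7]
orientation: [1.475, 1.012, -1.471]
contact_force: [-0.5, -0.4, -0.2]
gripper_width: 0.8
```

Call:
{"name": "drive_tool", "arguments": {
  "moves": [0.2,0,0,0,0,0,0.2,0,0,0,0,0]
}}

```text
time_s: 13.7
tool_pos: [606.9, 35.2, 213.2]
orientation: [1.476, 1.01, -1.469]
contact_force: [2.9, -1.7, 8.3]
gripper_width: 0.3
```

```bash
python3 - <<'E'
from h import *
st()
E
```

```text
t 13.7 tcp [606.9  35.2 213.2] hop(u,w,z) [  1.2  64.8 213.2] F u,w,z [-0.6  3.3  8.3]
```

This time contact came at about 215 mm, the height expected for a knob at the stop. The force rose to 8 N with no sign of the handle turning further. I'll retreat the same way.

Call:
{"name": "drive_tool", "arguments": {
  "moves": [-0.5,0,0,0,0,0,-2,0,0,0,0,0,-3,0,0,0,0,0,-3,0,0,0,0,0,0,-3.5,0,0,0,0,0,-4,0,0,0,0,0,-4,0,0,0,0,0,-4,0,0,0,0,0,-2,0,0,0,0,0,0,0,0,0,0,0,0,0,0,0,0,0,0,0,0,0,0]
}}

```text
time_s: 14.7
tool_pos: [442.5, 98.0, 296.9]
orientation: [1.474, 1.013, -1.472]
contact_force: [0.3, -0.6, 0.9]
gripper_width: 0.3
```

```bash
python3 - <<'E'
from h import *
st()
f=bot.grab_frame('side');x,y=336,194
m=(f['frame'][y-14:y+14,x-14:x+14].max(2)<40).astype('u1'); c,l,s,ce=cv2.connectedComponentsWithStats(m)
print([(s[i,4],s[i,:2]+s[i,2:4]/2-.5+[x-14,y-14]) for i in range(1,c) if s[i,4]>30])
print(np.linalg.norm(bot.state()['contact_force'])); print(bot.finish_job())
E
```

```text
t 14.7 tcp [442.5  98.  296.9] hop(u,w,z) [   0.3 -111.1  296.9] F u,w,z [-0.4  0.5  0.9]
[(np.int32(92), array([336. , 194.5]))]
0.9750684234434962
the job is handed in; nothing more can be done
None
```

The shutter is fully home and the handle is locked at the end of the side notch. I handed the job in at about 15 s with the hand clear. Pushing and pressing was done only with the closed fingers, and nothing was taken between them.

- **Home:** the shutter moved about 43 mm along the slot. The force then rose from 4 to 10 N at the slot's end, and the picture showed the knob where home should be.
- **Locked:** in the last side picture the knob is at (336, 194.5), against (336.0, 194.4) predicted for 1.28 rad, which is good to about 0.03 rad. A second check press met the knob at about the expected 215 mm, and the force rose to 8 N.
- **Clear:** after the hand withdrew, the force on the tool was about 1 N, which is the sensor's noise.

**What went wrong:** my first press down wedged the tapered tips past the knob's outer side, with about 45 N at the wrist. It was the fingertips, not the gripper's body, and well under the 120 N wrist limit. I lifted off at once, saw the handle still at home, and pressed again from the inner side, which worked.

**Not fully settled:** on the first full press the stop felt soft, with the tip sinking about 4 mm at around 8 N. The knob's position and the second press both fit the stop. I did not measure the jar, beaker, spatula and brush afterwards; the arm never came near them, and those visible in the last pictures look unmoved.

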